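# Turn the condiment row round for the serving side

### The arm

A 6-joint arm with a two-finger parallel gripper is mounted at the origin on the work surface. World frame = base frame: x ahead of the robot, y to its left, z up, the work surface at z = 0. Lengths are in mm, angles in rad, forces in N, time in s.
With the tool pointing down it reaches from about 350 to 725 mm from the base axis. Payload 4.3 kg.
Tool frame: the origin (TCP) lies midway between the tips of the shut fingers; the grasp point (between the pads) lies 19 mm behind it; y points along the fingers, x is the direction in which the jaws open and shut, and the axes are right-handed (so a half turn about y gives the same grasp; the last joint's range is limited). The gripper opens to 85 mm and grips with 20 to 120 N. Pads are 22 mm wide; open, the fingers measure 114 mm over their backs; the gripper's body (76 mm by 85 mm) begins 54 mm behind the grasp point. The pads swing forward as they close: fully open they stand 13 mm farther back than shut.
Start: joints at [1.195, 0.377, 0.081, 1.274, 0, 1.46], TCP at [151.047, 554.844, 231.329] pointing down, gripper open.
Joint ranges: [-2.72, 2.72], [-0.84, 1.66], [-1.02, 1.22], [-1.77, 2.12], [-1.37, 1.28], [-3.14, 3.14]. Speed limits (rad/s): [2.57, 2.57, 3.14, 3.14, 3.14, 3.14].

### API

Orientations are given as a rotation vector (axis times angle).
In Python, from workcell import bot gives the robot as it stands.
- The arm moves only by the tool move_arm, never from a script. Its argument "plan" is text: rows parted by semicolons, each of 5 numbers parted by spaces: the opening, from 0 (shut) to 1 (fully open), then the shift along the world's x, y, z in m, then the turn about the world's z in degrees. In form: grip x y z spin; .... A call has 1 to 10 rows; each row is the pose to reach, as a shift and turn from the pose commanded when the call began; what a row does not reach only later rows make up. A row lasts 1/10 s, in which the tool goes at most 50 mm and 8.59 degrees, less where a joint would pass 70% of its speed; a pose out of reach is approached as far as the arm can. A call with a gripper value outside its range is refused whole. The fingers move at their own pace and stop on an object; "grip_force" is the grip in N (left out, the last holds). Time passes only in rows, so rows that repeat a pose let the fingers close. It gives the time, the measured TCP pose, the force and the opening at its end, in the units of the state.
- bot.read_state(): the state, without advancing time (a new reading comes with each control period).
- bot.get_image(name): name is "side" or "top" or "wrist"; returns (picture, depth): 400x640x3 uint8, red, green, blue; 400x640 float32, mm along the optical axis (not along the pixel's ray), 0 where there is no reading.
- bot.get_calibration(name): a dict with "camera_matrix" (3x3 intrinsics, pixels), "dist_coeffs" ([k1, k2, p1, p2, k3] as OpenCV has them; the pictures are not rectified), "origin" and "orientation" of the camera in the world; the wrist camera has in their place "tool_from_camera" (4x4, takes a point from camera to tool coordinates, whose origin is the TCP and whose axes are the tool frame's). Camera axes: x right, y down, z forward; pixel columns grow to the right and rows downward; lengths in mm; the calibration is good to about 2 mm. A picture is of the moment at which its call begins: read the wrist's pose just before it. get_calibration takes no time and is no camera call.
- bot.close_job(): hands the job in, once; it reports no verdict.
The state is a dict: "clock": time; "qpos": joint angles; "joint_velocities": joint speeds; "joint_torque": joint torques, N m; "tcp_pos": TCP position; "orientation": TCP orientation; "contact_force": force on the tool from outside, world axes, zero at the start; "moment": the same for the moment, N m; "opening": opening from 0.0 (shut) to 1.0 (fully open).
Only numpy, scipy, OpenCV 4.12 (cv2) and the standard library are available. Lean on these libraries where they do the work, as an engineer would, in place of code of your own. Each camera call takes 0.05 s, during which the arm holds its last target. There are 200 camera calls.

### The job

Move the four condiment containers from the saucers on the wooden rack into the four-bay white plastic caddy, in reverse order: the container now at the robot's left end of the row goes into the caddy's right-end bay, the second from the left into the second bay from the right, and so on. Stand each upright in its own bay without dropping or tipping any of them.

Things in the scene. Friction and masses are not known exactly. Their poses are not given: they have to be found in the camera images.
- bottle: squeeze bottle with a pointed nozzle: white plastic cylinder 46 mm in diameter up to 76 mm high, grey collar and cone above, 112 mm tall in all. Origin: centre of its underside, z up. Loose, upright at the start, 130 to 400 g.
- shaker: round steel flour shaker, 50 mm in diameter up to 70 mm high, then a 53 mm lid with a low perforated dome, 94 mm tall in all. Plain sides, no handle. Origin: centre of its underside, z up. Loose, upright at the start, 130 to 400 g.
- tin: square metal tin, 44 x 44 mm up to 62 mm high, dark lid 46 x 46 mm above, 78 mm tall in all; its sides are parallel to its x and y axes, and it may stand turned by up to 0.25 rad in its saucer. Origin: centre of its underside, z up. Loose, upright at the start, 130 to 400 g.
- crock: round white ceramic pot, 58 mm in diameter up to 56 mm high, with a 56 mm wooden lid (60 to 66 mm) and a small knob, 78 mm tall in all. Origin: centre of its underside, z up. Loose, upright at the start, 130 to 400 g.
- saucer_bottle: shallow square white saucer, 76 x 76 x 7 mm, floor 3 mm thick, lying fixed on the wooden rack; the bottle stands on its middle at the start. Origin: centre of its underside, axes parallel to the rack's.
- saucer_shaker: shallow square white saucer, 76 x 76 x 7 mm, floor 3 mm thick, lying fixed on the wooden rack; the shaker stands on its middle at the start. Origin: centre of its underside, axes parallel to the rack's.
- saucer_tin: shallow square white saucer, 76 x 76 x 7 mm, floor 3 mm thick, lying fixed on the wooden rack; the tin stands on its middle at the start. Origin: centre of its underside, axes parallel to the rack's.
- saucer_crock: shallow square white saucer, 76 x 76 x 7 mm, floor 3 mm thick, lying fixed on the wooden rack; the crock stands on its middle at the start. Origin: centre of its underside, axes parallel to the rack's.
- prep_rack: low wooden board, fixed, 94 (x) x 344 (y) x 8 mm, an 18 mm high cleat at each end; nearer or farther than the caddy. Origin: centre of its underside, on the table; +y (long axis) points to the robot's left, within 0.13 rad of world +y. Saucers lie on it at y = +123, +41, -41, -123 mm in any order, so the containers' undersides start at z = 11 mm.
- caddy: white plastic caddy, fixed, with four empty open-topped bays in a row, 86 (x) x 332 (y) x 24 mm; walls, dividers and floor 4 mm thick, each bay 78 x 78 mm inside. Origin: centre of its underside, on the table; +y (long axis) points to the robot's left, within 0.13 rad of world +y. Bay centres at x = 0, y = +123 (left end), +41, -41, -123 mm (right end).
Not all that is in view belongs to the job. Leave any orange or pink look-alike of the bottle alone. What is shaped like the shaker but pink is not meant.

How it is judged (in metres and radians):
At the end, for the whole second after the job is handed in: Every container stands upright (within 0.15 rad), at rest, on the floor of the caddy bay that mirrors its starting place in the rack (left end to right end, and so on), its centre within 22 mm of the bay's centre in x and in y, which is anywhere inside that bay (((y of saucer_bottle in the frame of prep_rack between 0.093 and 0.153 m and y of bottle in the frame of caddy between -0.145 and -0.101 m) or (y of saucer_bottle in the frame of prep_rack between 0.011 and 0.071 m and y of bottle in the frame of caddy between -0.063 and -0.019 m) or (y of saucer_bottle in the frame of prep_rack between -0.071 and -0.011 m and y of bottle in the frame of caddy between 0.019 and 0.063 m) or (y of saucer_bottle in the frame of prep_rack between -0.153 and -0.093 m and y of bottle in the frame of caddy between 0.101 and 0.145 m)) and x of bottle in the frame of caddy between -0.022 and 0.022 m and z of each of bottle, shaker, tin, crock in the frame of caddy below 0.012 m and angle between each of bottle, shaker, tin, crock's own z axis and vertical below 0.15 rad and linear speed of each of bottle, shaker, tin, crock below 0.02 m/s and angular speed of each of bottle, shaker, tin, crock below 0.3 rad/s and ((y of saucer_shaker in the frame of prep_rack between 0.093 and 0.153 m and y of shaker in the frame of caddy between -0.145 and -0.101 m) or (y of saucer_shaker in the frame of prep_rack between 0.011 and 0.071 m and y of shaker in the frame of caddy between -0.063 and -0.019 m) or (y of saucer_shaker in the frame of prep_rack between -0.071 and -0.011 m and y of shaker in the frame of caddy between 0.019 and 0.063 m) or (y of saucer_shaker in the frame of prep_rack between -0.153 and -0.093 m and y of shaker in the frame of caddy between 0.101 and 0.145 m)) and x of shaker in the frame of caddy between -0.022 and 0.022 m and ((y of saucer_tin in the frame of prep_rack between 0.093 and 0.153 m and y of tin in the frame of caddy between -0.145 and -0.101 m) or (y of saucer_tin in the frame of prep_rack between 0.011 and 0.071 m and y of tin in the frame of caddy between -0.063 and -0.019 m) or (y of saucer_tin in the frame of prep_rack between -0.071 and -0.011 m and y of tin in the frame of caddy between 0.019 and 0.063 m) or (y of saucer_tin in the frame of prep_rack between -0.153 and -0.093 m and y of tin in the frame of caddy between 0.101 and 0.145 m)) and x of tin in the frame of caddy between -0.022 and 0.022 m and ((y of saucer_crock in the frame of prep_rack between 0.093 and 0.153 m and y of crock in the frame of caddy between -0.145 and -0.101 m) or (y of saucer_crock in the frame of prep_rack between 0.011 and 0.071 m and y of crock in the frame of caddy between -0.063 and -0.019 m) or (y of saucer_crock in the frame of prep_rack between -0.071 and -0.011 m and y of crock in the frame of caddy between 0.019 and 0.063 m) or (y of saucer_crock in the frame of prep_rack between -0.153 and -0.093 m and y of crock in the frame of caddy between 0.101 and 0.145 m)) and x of crock in the frame of caddy between -0.022 and 0.022 m); the robot touches nothing.
It fails at once if a container is tipped past 45 degrees (angle between any of bottle, shaker, tin, crock's own z axis and vertical above 0.785 rad).
It fails at once if a container is dropped: it moves faster than 0.7 m/s (a fall of over 25 mm) while out of the fingers ((linear speed of bottle above 0.7 m/s and contact force between bottle and the fingers below 0.05 N) or (linear speed of shaker above 0.7 m/s and contact force between shaker and the fingers below 0.05 N) or (linear speed of tin above 0.7 m/s and contact force between tin and the fingers below 0.05 N) or (linear speed of crock above 0.7 m/s and contact force between crock and the fingers below 0.05 N)).
It also fails if it takes over 104 s, if anything falls off the work surface, if the arm or the gripper's body presses on something with over 40 N, if the wrist force passes 120 N, or if a joint passes its speed limit or range.

## Working session

There is one attempt and no reset: what is moved stays moved. The work goes in short steps, Python scripts to look and compute and a tool call to move; the robot and the scene stay as the last step left them, time stands still between calls to the robot, and variables do not carry over. Pictures are saved under pics/ and viewed, about 12 in all and at most 16, crops included, and the job is handed in when it is done.

Besides the shell and the picture viewer there is one more tool, called after "Call:" as name(argument=value, ...), one argument or row to a line, values as JSON. move_arm: Moves the arm, as the interface text tells. Its arguments: {"type":"object","properties":{"plan":{"type":"string"},"grip_force":{"type":"number"}},"required":["plan"]}

```bash
mkdir -p pics; ls
cat > h.py <<'E'
import numpy as np, cv2
from scipy.spatial.transform import Rotation as R
from workcell import bot
def cam(n,s=None):
    c=bot.get_calibration(n);K=np.array(c["camera_matrix"],float);D=np.array(c["dist_coeffs"],float)
    if n=="wrist":
        T=np.array(c["tool_from_camera"],float);Rw=R.from_rotvec(s["orientation"]).as_matrix()
        return K,D,Rw@T[:3,:3],Rw@T[:3,3]+np.array(s["tcp_pos"])
    o=np.array(c["orientation"],float)
    M=R.from_rotvec(o.ravel()).as_matrix() if o.size==3 else o
    return K,D,M,np.array(c["origin"],float)
def at_z(C,uv,z):
    K,D,M,o=C;p=cv2.undistortPoints(np.array(uv,float).reshape(-1,1,2),K,D)[:,0]
    d=np.c_[p,np.ones(len(p))]@M.T
    return o+d*((z-o[2])/d[:,2])[:,None]
def cloud(C,dep):
    K,D,M,o=C;h,w=dep.shape;v,u=np.mgrid[:h,:w]
    p=cv2.undistortPoints(np.stack([u,v],-1).reshape(-1,1,2).astype(float),K,D)[:,0]
    return ((np.c_[p,np.ones(len(p))]*dep.reshape(-1,1))@M.T+o).reshape(h,w,3)
def proj(C,P):
    K,D,M,o=C;return cv2.projectPoints((np.array(P,float)-o)@M,np.zeros(3),np.zeros(3),K,D)[0][:,0]
E
python3 - <<'E'
from h import *
print(bot.read_state())
for n in("top","side"):
    im,d=bot.get_image(n);cv2.imwrite(f"pics/{n}0.png",im[...,::-1]);np.savez(f"{n}0.npz",im=im,d=d)
    print(n,bot.get_calibration(n))
E
```

```text
pics
{'clock': 0.0, 'qpos': array([ 1.19469653e+00,  3.78082803e-01,  7.96157889e-02,  1.27442082e+00,
       -1.11413557e-05,  1.46050035e+00]), 'joint_velocities': array([-0.00085362,  0.00085006, -0.00086651, -0.00083586, -0.00069945,
        0.00131649]), 'joint_torque': array([-9.91607958e-04, -4.63607812e+01,  2.69874680e+01,  2.09946628e-02,
       -3.61024968e-04, -1.50593360e-05]), 'tcp_pos': array([150.79085734, 554.17955601, 230.34571568]), 'orientation': array([-1.32440848, -1.00986755,  1.0128421 ]), 'contact_force': array([ 0.33504608, -0.00290946, -0.15557516]), 'moment': array([ 0.01837096, -0.05822248, -0.05925157]), 'opening': 1.0005517668145683}
top {'camera_matrix': array([[400.37554032,   0.        , 324.78015646],
       [  0.        , 400.37554032, 201.41334655],
       [  0.        ,   0.        ,   1.        ]]), 'dist_coeffs': array([-0.08772686,  0.        ,  0.        ,  0.        ,  0.        ]), 'origin': array([494.94709305, -66.63279181, 863.34955996]), 'orientation': array([-2.15482889,  2.11509908, -0.12961816])}
side {'camera_matrix': array([[451.85430876,   0.        , 320.66075452],
       [  0.        , 451.85430876, 209.99792224],
       [  0.        ,   0.        ,   1.        ]]), 'dist_coeffs': array([-0.10567434,  0.        ,  0.        ,  0.        ,  0.        ]), 'origin': array([ 421.33062547, -622.69590709,  587.96437218]), 'orientation': array([-2.31392532,  0.32377217, -0.16027422])}
```

View pics/top0.png

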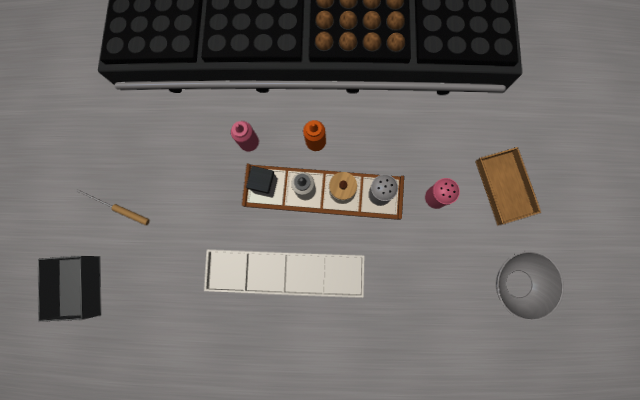

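View pics/side0.png

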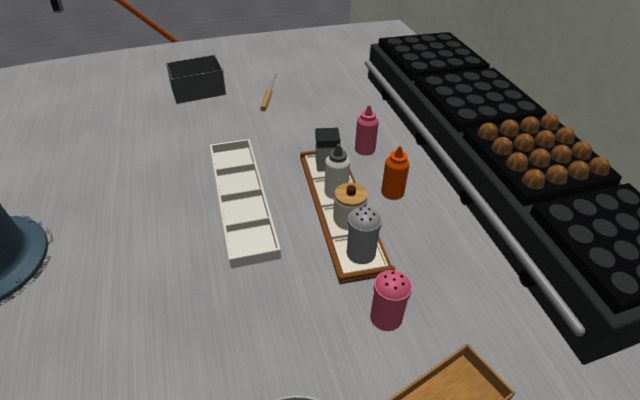

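Top view: the row, left to right, is tin (262,180), bottle (303,185), crock (343,187), shaker (384,188). The look-alikes are the pink bottle (244,135), the orange bottle (315,135) and the pink shaker (443,193). The empty caddy is at (205–364, 250–296), nearer to the robot. The side view shows the same order. I'll check this in one close crop and measure at the same time.

Run:
```python
from h import *
f=np.load("top0.npz");im,d=f["im"],f["d"]
cv2.imwrite("pics/crop1.png",cv2.resize(im[155:305,200:410,::-1],None,fx=3.8,fy=3.8,interpolation=cv2.INTER_CUBIC))
C=cam("top");P=cloud(C,d)
tab=P[300:390,150:450][d[300:390,150:450]>0];print("table z",np.median(tab[:,2]))
def sel(u0,u1,v0,v1,z0,z1):
    Q=P[v0:v1,u0:u1].reshape(-1,3);return Q[(Q[:,2]>z0)&(Q[:,2]<z1)]
def rect(n,Q):
    (c,s,a)=cv2.minAreaRect(Q[:,:2].astype(np.float32));print(n,len(Q),np.round(c,1),np.round(s,1),round(a,2),"z",np.percentile(Q[:,2],[5,50,95]).round(1))
rect("caddy",sel(195,375,242,305,12,30))
rect("rack",sel(235,412,160,225,4,25))
S=f2=np.load("side0.npz");Cs=cam("side");Ps=cloud(Cs,f2["d"])
def sels(u0,u1,v0,v1,z0,z1):
    Q=Ps[v0:v1,u0:u1].reshape(-1,3);return Q[(Q[:,2]>z0)&(Q[:,2]<z1)]
rect("caddy side",sels(205,285,135,270,17,30))
for n,b,z in(("tin",(245,283,160,200),70),("bottle",(287,320,168,206),80),("crock",(327,359,168,206),65),("shaker",(366,400,170,206),85)):
    Q=sel(*b,z,140);rect(n,Q)
for n,b,z in(("tin",(310,345,125,175),75),("bottle",(322,352,142,200),50),("crock",(332,372,180,232),68),("shaker",(345,384,204,265),50)):
    Q=sels(*b,z,140);rect(n+" side",Q)
print("caddy corners",at_z(C,[(206,250),(364,256),(363,297),(205,291)],24).round(1)[:,:2].tolist())
```

```text
table z 0.476620424762757
caddy 1196 [465.8  38.6] [333.4  87.1] 89.2 z [14.7 23.4 26.5]
rack 4257 [641.5 -42.2] [134.3 381.3] 2.21 z [ 6.5 11.2 18.4]
caddy side 1138 [464.4  40.1] [336.9  86.7] 89.11 z [17.7 21.5 24. ]
tin 546 [651.2  84.3] [45.  46.4] 78.16 z [81.  89.  91.5]
bottle 413 [643.4  -1.5] [44.5 44.1] 28.76 z [ 86.5 100.3 116. ]
crock 638 [642.2 -81.6] [55.2 55. ] 47.35 z [74.4 77.5 89.1]
shaker 589 [ 636.8 -162.1] [51.1 52.3] 45.78 z [ 92.  100.6 105.8]
tin side 860 [641.5  42.8] [133.4  46.6] 78.58 z [ 77.   87.1 109.3]
bottle side 1190 [640.3 -13.3] [161.   45.5] 78.03 z [ 55.   76.7 106.5]
crock side 1180 [ 630.6 -117.8] [135.3  55.3] 74.0 z [ 72.5  82.3 103.4]
shaker side 1287 [ 637.6 -140.7] [95.6 52.9] 86.29 z [ 54.4  90.  103.3]
caddy corners [[509.3, 203.9], [504.1, -129.2], [420.2, -127.9], [423.8, 201.4]]
```

View pics/crop1.png

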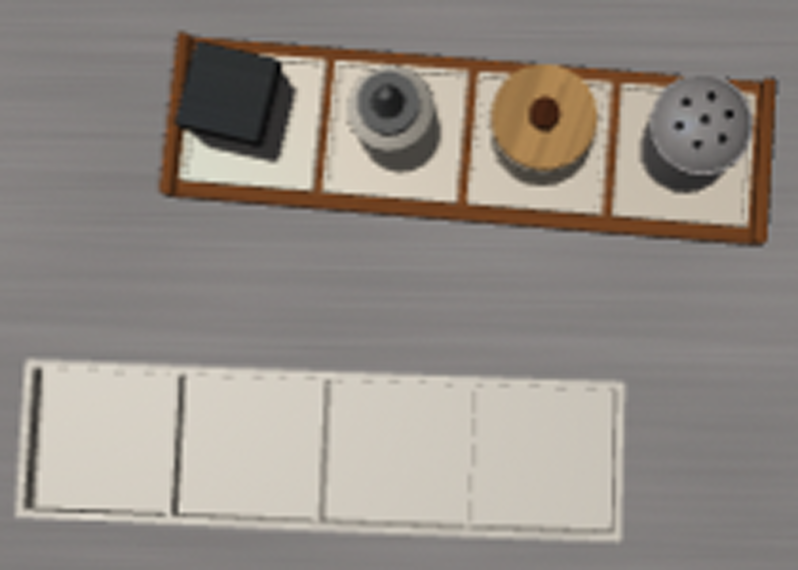

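The crop confirms, left to right: black-lidded square tin (turned about 12° clockwise), white bottle with grey cone, wooden-lidded crock, grey steel shaker. All are the non-pink, non-orange items. I'll work out the tool yaw and the camera offset, then move.

Run:
```python
from h import *
s=bot.read_state();M=R.from_rotvec(s["orientation"]).as_matrix();print(M.round(3));print(np.degrees(np.arctan2(M[1,0],M[0,0])))
c=bot.get_calibration("wrist");print(np.array(c["tool_from_camera"]).round(2),c["camera_matrix"][0,0])
```

```text
[[ 0.263 -0.001 -0.965]
 [ 0.965 -0.002  0.263]
 [-0.002 -1.     0.   ]]
74.7709054072509
[[   1.     -0.      0.      0.75]
 [  -0.     -0.33    0.94 -142.73]
 [  -0.     -0.94   -0.33   84.3 ]
 [   0.      0.      0.      1.  ]] 319.1422812390771
```

Call:
move_arm(
  plan="1 0.027 -0.04 0 -8; 1 0.054 -0.08 0 -16; 1 0.081 -0.12 0 -24; 1 0.108 -0.16 0 -32; 1 0.135 -0.2 0 -40; 1 0.162 -0.24 0 -48; 1 0.189 -0.28 0 -56; 1 0.216 -0.32 0 -64; 1 0.243 -0.36 0 -72; 1 0.27 -0.4 0 -78",
  grip_force=40,
)

```text
clock: 1.1
tcp_pos: [421.5, 153.0, 231.1]
orientation: [-1.57, 0.048, -0.048]
contact_force: [0.3, 0.1, 0.0]
opening: 1.0
```

Call:
move_arm(
  plan="1 0.027 -0.04 0 0; 1 0.054 -0.08 0 0; 1 0.081 -0.12 0 0; 1 0.108 -0.16 0 0; 1 0.135 -0.2 0 0; 1 0.162 -0.24 0 0; 1 0.189 -0.28 0 0; 1 0.216 -0.317 0 0; 1 0.216 -0.317 0 0; 1 0.216 -0.317 0 0",
)

```text
clock: 2.1
tcp_pos: [636.9, -162.9, 229.7]
orientation: [-1.569, 0.047, -0.044]
contact_force: [-0.2, 0.9, -0.7]
opening: 1.003
```

```bash
cat >> h.py <<'E'
def wr(tag,cx,cy,z0,z1,r=45):
    s=bot.read_state();im,d=bot.get_image("wrist");cv2.imwrite(f"pics/{tag}.png",im[...,::-1])
    C=cam("wrist",s);P=cloud(C,d).reshape(-1,3);P=P[(d.ravel()>0)]
    Q=P[(P[:,2]>z0)&(P[:,2]<z1)&(np.hypot(P[:,0]-cx,P[:,1]-cy)<r)]
    (c,sz,a)=cv2.minAreaRect(Q[:,:2].astype(np.float32));print(tag,s["clock"],len(Q),np.round(c,1),np.round(sz,1),round(a,1),"z",np.percentile(Q[:,2],[2,50,98]).round(1),"tcp",s["tcp_pos"].round(1))
    return im,C,P
E
python3 - <<'E'
from h import *
wr("w_shaker",637,-162,84,112)
wr("w_crock",642,-82,68,82)
E
```

```text
w_shaker 2.1 2616 [ 638.2 -160.6] [52.8 52.2] 88.5 z [ 89.4 100.5 105.3] tcp [ 636.9 -162.9  229.7]
w_crock 2.15 2980 [644.2 -80. ] [55.2 55.4] 41.4 z [75.6 77.1 78.6] tcp [ 636.5 -161.9  230.4]
```

View pics/w_shaker.png

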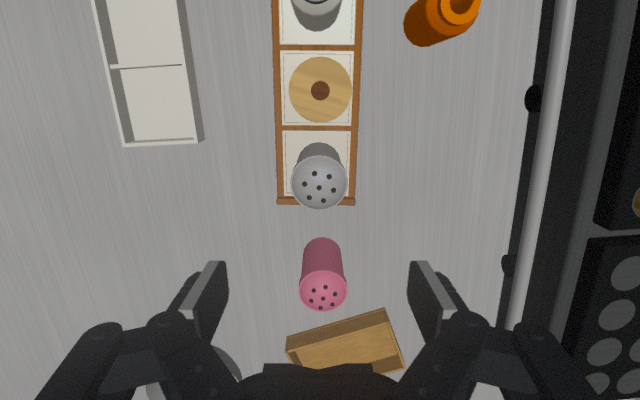

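The wrist view has the steel shaker at (320,182) between the fingers, with the pink one at (323,280) behind it. Top and wrist measurements agree within 2 mm. I'll descend, grip and lift.

Call:
move_arm(
  plan="1 0 0.001 -0.04 0; 1 0 0.001 -0.08 0; 1 0 0.001 -0.115 0; 1 0 0.001 -0.145 0; 1 0 0.001 -0.17 0; 1 0 0.001 -0.185 0; 1 0 0.001 -0.191 0; 1 0 0.001 -0.191 0; 0 0 0.001 -0.191 0; 0 0 0.001 -0.191 0",
  grip_force=40,
)

```text
clock: 3.2
tcp_pos: [638.1, -161.2, 42.0]
orientation: [-1.571, 0.042, -0.046]
contact_force: [0.3, 0.5, -0.4]
opening: 0.692
```

Call:
move_arm(
  plan="0 0 0 0 0; 0 0 0 0 0; 0 0 0 0 0; 0 0 0 0 0; 0 0 0 0 0; 0 0 0 0.004 0; 0 0 0 0.01 0; 0 0 0 0.02 0; 0 0 0 0.03 0; 0 0 0 0.03 0",
)

```text
clock: 4.2
tcp_pos: [638.5, -161.7, 72.6]
orientation: [-1.572, 0.042, -0.047]
contact_force: [0.5, 0.1, -2.3]
opening: 0.573
```

Call:
move_arm(
  plan="0 0 0 0.025 0; 0 0 0 0.055 0; 0 -0.01 0.005 0.085 0; 0 -0.03 0.02 0.1 0; 0 -0.05 0.05 0.1 1; 0 -0.07 0.085 0.1 2; 0 -0.09 0.12 0.1 2; 0 -0.108 0.158 0.1 2; 0 -0.126 0.196 0.1 2; 0 -0.142 0.234 0.1 2",
)

```text
clock: 5.2
tcp_pos: [494.0, 74.1, 170.5]
orientation: [-1.571, 0.017, -0.018]
contact_force: [0.1, 0.2, -2.0]
opening: 0.576
```

Call:
move_arm(
  plan="0 -0.01 0.03 0 0; 0 -0.018 0.06 0 0; 0 -0.024 0.08 -0.01 0; 0 -0.028 0.089 -0.035 0; 0 -0.028 0.089 -0.065 0; 0 -0.028 0.089 -0.095 0; 0 -0.028 0.089 -0.115 0; 0 -0.028 0.089 -0.125 0; 0 -0.028 0.089 -0.125 0; 0 -0.028 0.089 -0.125 0",
)

```text
clock: 6.2
tcp_pos: [467.8, 162.0, 46.1]
orientation: [-1.57, 0.016, -0.018]
contact_force: [0.3, -0.7, -3.3]
opening: 0.573
```

Run:
```python
from h import *
s=bot.read_state();print(s["contact_force"],s["tcp_pos"])
im,d=bot.get_image("side");cv2.imwrite("pics/s1.png",cv2.resize(im[60:280,130:430,::-1],None,fx=2.6,fy=2.6))
```

```text
[ 0.29483091 -0.68231667 -3.30274367] [467.78897917 161.95279186  46.14695878]
```

View pics/s1.png

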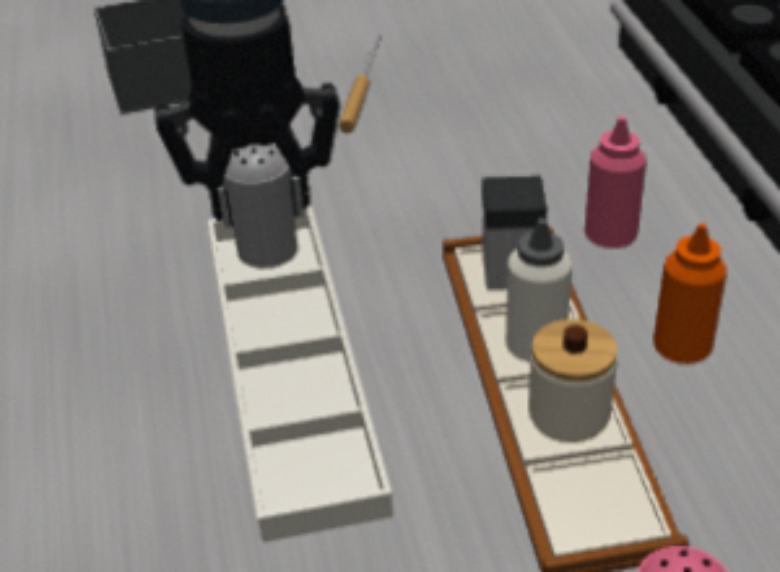

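The shaker hangs upright in the left-end bay, at crop pixel (265,215), about 12 mm above the floor. I'll lower it, release and rise.

Call:
move_arm(
  plan="0 0 0 -0.004 0; 0 0 0 -0.008 0; 0 0 0 -0.01 0; 0 0 0 -0.012 0; 0 0 0 -0.012 0; 0 0 0 -0.012 0",
)

```text
clock: 6.85
tcp_pos: [467.2, 161.9, 34.4]
orientation: [-1.571, 0.016, -0.017]
contact_force: [-2.9, -1.3, 7.2]
opening: 0.574
```

Call:
move_arm(
  plan="0.8 0 0 0 0; 0.8 0 0 0 0; 0.8 0 0 0 0; 0.8 0 0 0 0; 0.8 0 0 0.01 0; 0.8 0 0 0.03 0; 0.8 0 0 0.065 0; 0.8 0 0 0.105 0; 0.8 0 0 0.145 0; 1 0 0 0.17 0",
)

```text
clock: 7.85
tcp_pos: [468.2, 162.1, 207.3]
orientation: [-1.57, 0.013, -0.02]
contact_force: [1.0, 0.4, -0.6]
opening: 0.944
```

Call:
move_arm(
  plan="1 0.025 -0.035 0 0; 1 0.05 -0.07 0 0; 1 0.075 -0.105 0 0; 1 0.1 -0.14 0 0; 1 0.125 -0.175 0 0; 1 0.15 -0.21 0 0; 1 0.176 -0.2425 0 0; 1 0.176 -0.2425 -0.03 0; 1 0.176 -0.2425 -0.06 0; 1 0.176 -0.2425 -0.06 0",
)

```text
clock: 8.85
tcp_pos: [639.8, -80.4, 139.1]
orientation: [-1.569, 0.024, -0.011]
contact_force: [-0.8, 0.4, -0.1]
opening: 1.0
```

Run:
```python
from h import *
im,C,P=wr("w_crock2",643,-80,68,82)
im,C,P=wr("w_bottle2",644,1,70,100)
```

```text
w_crock2 8.85 4477 [644.  -79.9] [55.3 56.4] 5.2 z [69.2 77.1 78.4] tcp [639.8 -80.4 139.1]
w_bottle2 8.9 1937 [6.45e+02 2.00e-01] [44.8 45.2] 40.3 z [85.9 89.7 92.8] tcp [640.9 -80.3 141.6]
```

Call:
move_arm(
  plan="1 0.001 0 -0.03 0; 1 0.001 0 -0.06 0; 1 0.001 0 -0.085 0; 1 0.001 0 -0.1 0; 1 0.001 0 -0.107 0; 1 0.001 0 -0.107 0; 0 0.001 0 -0.107 0; 0 0.001 0 -0.107 0; 0 0.001 0 -0.107 0; 0 0.001 0 -0.107 0",
)

```text
clock: 9.95
tcp_pos: [645.4, -81.0, 38.5]
orientation: [-1.571, 0.014, -0.019]
contact_force: [-0.3, 0.8, 6.8]
opening: 0.668
```

Call:
move_arm(
  plan="0 0 0 0 0; 0 0 0 0 0; 0 0 0 0.004 0; 0 0 0 0.015 0; 0 0 0 0.035 0; 0 0 0 0.065 0; 0 0 0 0.095 0; 0 0 0 0.12 0; 0 0 0 0.13 0; 0 0 0 0.13 0",
)

```text
clock: 10.95
tcp_pos: [645.3, -80.9, 168.3]
orientation: [-1.571, 0.014, -0.02]
contact_force: [-0.1, 0.1, -2.8]
opening: 0.664
```

Call:
move_arm(
  plan="0 -0.015 0.014 0 0; 0 -0.037 0.034 0 0; 0 -0.062 0.056 0 0; 0 -0.088 0.08 0 0; 0 -0.114 0.103 0 0; 0 -0.14 0.126 0 0; 0 -0.161 0.146 0 0; 0 -0.174 0.157 0 0; 0 -0.178 0.161 0 0; 0 -0.178 0.161 -0.02 0",
)

```text
clock: 11.95
tcp_pos: [468.1, 80.5, 147.9]
orientation: [-1.571, 0.012, -0.02]
contact_force: [0.3, 0.3, -2.3]
opening: 0.666
```

Call:
move_arm(
  plan="0 0 0 -0.025 0; 0 0 0 -0.05 0; 0 0 0 -0.075 0; 0 0 0 -0.095 0; 0 0 0 -0.105 0; 0 0 0 -0.11 0; 0 0 0 -0.114 0; 0 0 0 -0.117 0; 0 0 0 -0.117 0; 0 0 0 -0.117 0",
)

```text
clock: 12.95
tcp_pos: [467.0, 80.2, 31.5]
orientation: [-1.571, 0.015, -0.019]
contact_force: [-4.2, -0.5, 11.1]
opening: 0.662
```

Call:
move_arm(
  plan="0.88 0 0 0 0; 0.88 0 0 0 0; 0.88 0 0 0 0; 0.88 0 0 0 0; 0.88 0 0 0.01 0; 0.88 0 0 0.03 0; 0.88 0 0 0.065 0; 0.88 0 0 0.105 0; 0.88 0 0 0.145 0; 1 0 0 0.17 0",
)

```text
clock: 13.95
tcp_pos: [467.2, 80.4, 203.2]
orientation: [-1.571, 0.013, -0.02]
contact_force: [0.0, 0.3, -1.0]
opening: 0.995
```

Run:
```python
from h import *
s=bot.read_state();print(s["tcp_pos"],s["contact_force"])
im,C,P=wr("w_caddy",466,80,60,75,60)
```

```text
[467.16331806  80.41488118 203.19692747] [ 0.02173968  0.279624   -0.95773999]
w_caddy 13.95 2753 [467.8  81.4] [56.5 55.7] 85.8 z [61.3 70.1 71.6] tcp [467.2  80.4 203.2]
```

View pics/w_caddy.png

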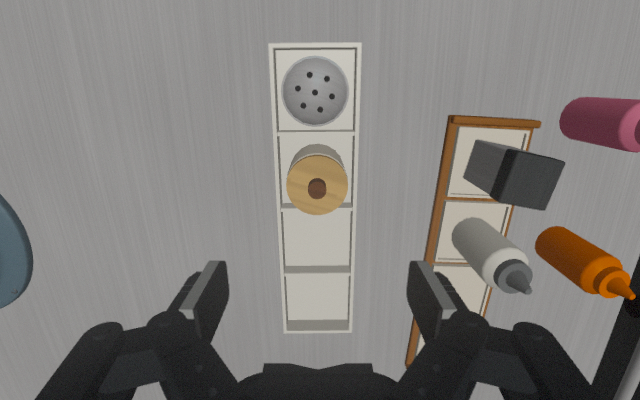

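Shaker at (315,90) and crock at (317,185) stand upright in the two left-hand bays. Next is the bottle.

Call:
move_arm(
  plan="1 0.03 -0.0136 0 0; 1 0.065 -0.0295 0 0; 1 0.105 -0.0475 0 0; 1 0.145 -0.0655 0 0; 1 0.17 -0.077 0 0; 1 0.179 -0.081 0 0; 1 0.179 -0.081 0 0; 1 0.179 -0.081 -0.02 0; 1 0.179 -0.081 -0.05 0; 1 0.179 -0.081 -0.08 0",
)

```text
clock: 15.0
tcp_pos: [644.7, -0.1, 119.5]
orientation: [-1.571, 0.015, -0.017]
contact_force: [0.4, -0.3, 0.2]
opening: 1.0
```

Call:
move_arm(
  plan="1 0 0 -0.03 0; 1 0 0 -0.05 0; 1 0 0 -0.06 0; 1 0 0 -0.062 0; 1 0 0 -0.062 0; 0 0 0 -0.062 0; 0 0 0 -0.062 0; 0 0 0 -0.062 0; 0 0 0 -0.062 0; 0 0 0 -0.062 0",
)

```text
clock: 16.0
tcp_pos: [645.7, -0.7, 58.6]
orientation: [-1.571, 0.016, -0.018]
contact_force: [-1.8, 0.0, 5.2]
opening: 0.527
```

Call:
move_arm(
  plan="0 0 0 0 0; 0 0 0 0 0; 0 0 0 0 0; 0 0 0 0.004 0; 0 0 0 0.015 0; 0 0 0 0.035 0; 0 0 0 0.065 0; 0 0 0 0.095 0; 0 0 0 0.12 0; 0 0 0 0.13 0",
)

```text
clock: 17.0
tcp_pos: [646.5, -0.8, 190.8]
orientation: [-1.571, 0.013, -0.021]
contact_force: [1.3, 0.7, -2.6]
opening: 0.522
```

Call:
move_arm(
  plan="0 -0.012 0 0 0; 0 -0.035 0 0 0; 0 -0.065 -0.001 0 0; 0 -0.095 -0.001 0 0; 0 -0.125 -0.001 0 0; 0 -0.15 -0.001 0 0; 0 -0.17 -0.001 0 0; 0 -0.178 -0.001 0 0; 0 -0.18 -0.001 0 0; 0 -0.18 -0.001 -0.02 0",
)

```text
clock: 18.0
tcp_pos: [468.0, -2.0, 169.4]
orientation: [-1.571, 0.012, -0.022]
contact_force: [0.5, -0.0, -3.2]
opening: 0.523
```

Call:
move_arm(
  plan="0 0 0 -0.025 0; 0 0 0 -0.05 0; 0 0 0 -0.075 0; 0 0 0 -0.095 0; 0 0 0 -0.105 0; 0 0 0 -0.11 0; 0 0 0 -0.114 0; 0 0 0 -0.117 0; 0 0 0 -0.117 0; 0 0 0 -0.117 0",
)

```text
clock: 19.0
tcp_pos: [466.1, -1.8, 51.6]
orientation: [-1.571, 0.015, -0.019]
contact_force: [-2.3, 0.9, 5.0]
opening: 0.521
```

Call:
move_arm(
  plan="0.85 0 0 0 0; 0.85 0 0 0 0; 0.85 0 0 0 0; 0.85 0 0 0 0; 0.85 0 0 0.01 0; 0.85 0 0 0.03 0; 0.85 0 0 0.065 0; 0.85 0 0 0.105 0; 0.85 0 0 0.14 0; 1 0 0 0.15 0",
)

```text
clock: 20.0
tcp_pos: [467.5, -2.0, 205.1]
orientation: [-1.572, 0.011, -0.023]
contact_force: [0.9, 0.1, 0.6]
opening: 0.99
```

Run:
```python
from h import *
im,C,P=wr("w_b3",465,-2,60,95,40)
im,C,P=wr("w_tin3",651,84,78,97,40)
```

```text
w_b3 20.0 1107 [ 4.657e+02 -3.000e-01] [44.9 44.5] 13.6 z [62.8 82.4 94.7] tcp [467.5  -2.  205.1]
w_tin3 20.05 3824 [651.9  86.3] [46.5 47.6] 78.3 z [79.7 89.  90.7] tcp [467.5  -2.  204.8]
```

Call:
move_arm(
  plan="1 0.03 0.014 0 -2; 1 0.065 0.03 0 -5; 1 0.105 0.049 0 -8; 1 0.145 0.068 0 -10.6; 1 0.175 0.082 0 -10.6; 1 0.186 0.087 0 -10.6; 1 0.186 0.087 0 -10.6; 1 0.186 0.087 -0.03 -10.6; 1 0.186 0.087 -0.06 -10.6; 1 0.186 0.087 -0.06 -10.6",
)

```text
clock: 21.1
tcp_pos: [645.8, 84.7, 134.6]
orientation: [-1.566, 0.171, -0.154]
contact_force: [-0.8, -0.4, -0.7]
opening: 1.001
```

Run:
```python
from h import *
im,C,P=wr("w_tin4",651,84,80,97,40)
s=bot.read_state();M=R.from_rotvec(s["orientation"]).as_matrix();print(np.degrees(np.arctan2(M[1,0],M[0,0])))
```

```text
w_tin4 21.1 4867 [652.6  86.5] [46.2 46.2] 78.0 z [83.1 89.  90.3] tcp [645.8  84.7 134.6]
-11.857678386892433
```

View pics/w_tin4.png

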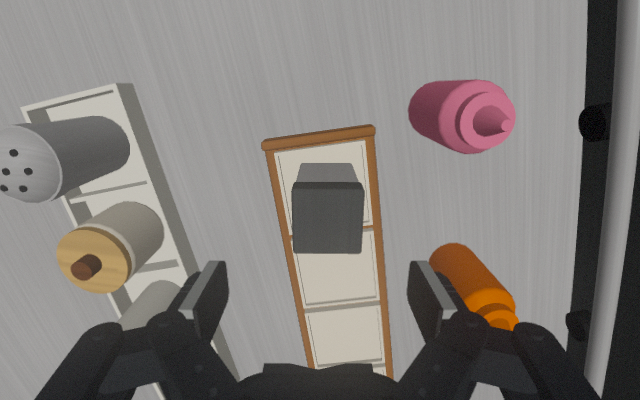

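The tin at (328,208) is square to the jaws (yaw −11.9° against −12.0° measured). Before descending I'll check how close the far finger comes to the pink and orange bottles.

Run:
```python
from h import *
f=np.load("top0.npz");P=cloud(cam("top"),f["d"])
for n,b in(("pink",(228,262,118,153)),("orange",(300,330,118,153))):
    Q=P[b[2]:b[3],b[0]:b[1]].reshape(-1,3);Q=Q[Q[:,2]>15];print(n,cv2.minAreaRect(Q[:,:2].astype(np.float32)))
print(bot.read_state()["tcp_pos"])
```

```text
pink ((638.7467041015625, 28.2259521484375), (341.48309326171875, 45.77531051635742), 41.046104431152344)
orange ((635.9815673828125, -31.649864196777344), (287.1662902832031, 44.650264739990234), 5.0928778648376465)
[647.34301998  84.76984691 137.33212864]
```

Run:
```python
from h import *
f=np.load("top0.npz");P=cloud(cam("top"),f["d"])
for n,b in(("pink",(228,262,118,153)),("orange",(300,330,118,153))):
    Q=P[b[2]:b[3],b[0]:b[1]].reshape(-1,3);Q=Q[(Q[:,2]>30)&(Q[:,2]<115)];print(n,np.percentile(Q,[2,50,98],axis=0).round())
```

```text
pink [[732. 106.  34.]
 [746. 122.  80.]
 [769. 147. 108.]]
orange [[734. -42.  33.]
 [747. -22.  81.]
 [772.  -1. 110.]]
```

Call:
move_arm(
  plan="0.9 0.001 0 -0.025 0; 0.9 0.001 0 -0.055 0; 0.9 0.001 0 -0.08 0; 0.9 0.001 0 -0.096 0; 0.9 0.001 0 -0.104 0; 0.9 0.001 0 -0.104 0; 0 0.001 0 -0.104 0; 0 0.001 0 -0.104 0; 0 0.001 0 -0.104 0; 0 0.001 0 -0.104 0",
)

```text
clock: 22.15
tcp_pos: [653.3, 85.4, 38.2]
orientation: [-1.564, 0.16, -0.164]
contact_force: [-2.1, 0.3, 5.9]
opening: 0.529
```

Call:
move_arm(
  plan="0 0 0 0 0; 0 0 0 0 0; 0 0 0 0 0; 0 0 0 0.004 0; 0 0 0 0.015 0; 0 0 0 0.035 0; 0 0 0 0.065 0; 0 0 0 0.095 0; 0 0 0 0.12 0; 0 0 0 0.13 0",
)

```text
clock: 23.15
tcp_pos: [653.6, 85.4, 169.9]
orientation: [-1.564, 0.158, -0.166]
contact_force: [0.7, -0.0, -1.9]
opening: 0.532
```

Call:
move_arm(
  plan="0 -0.015 -0.014 0 2; 0 -0.037 -0.034 0 4; 0 -0.064 -0.058 0 6; 0 -0.092 -0.082 0 8; 0 -0.12 -0.107 0 10; 0 -0.147 -0.132 0 11; 0 -0.17 -0.152 0 11; 0 -0.184 -0.165 0 11; 0 -0.188 -0.169 0 11; 0 -0.188 -0.169 -0.01 11",
)

```text
clock: 24.15
tcp_pos: [464.7, -84.2, 156.9]
orientation: [-1.571, 0.01, -0.014]
contact_force: [0.7, 1.0, -2.2]
opening: 0.531
```

Call:
move_arm(
  plan="0 0 0 -0.025 0; 0 0 0 -0.055 0; 0 0 0 -0.085 0; 0 0 0 -0.105 0; 0 0 0 -0.115 0; 0 0 0 -0.12 0; 0 0 0 -0.124 0; 0 0 0 -0.127 0; 0 0 0 -0.127 0; 0 0 0 -0.127 0",
)

```text
clock: 25.15
tcp_pos: [465.1, -83.8, 31.1]
orientation: [-1.571, 0.009, -0.013]
contact_force: [-3.4, 1.1, 7.3]
opening: 0.532
```

Run:
```python
from h import *
s=bot.read_state();print(s["contact_force"],s["tcp_pos"])
im,d=bot.get_image("side");cv2.imwrite("pics/s2.png",cv2.resize(im[60:290,130:430,::-1],None,fx=2.6,fy=2.6))
```

```text
[-3.35788789  1.06326398  7.29003091] [465.05841483 -83.79532196  31.14958895]
```

View pics/s2.png

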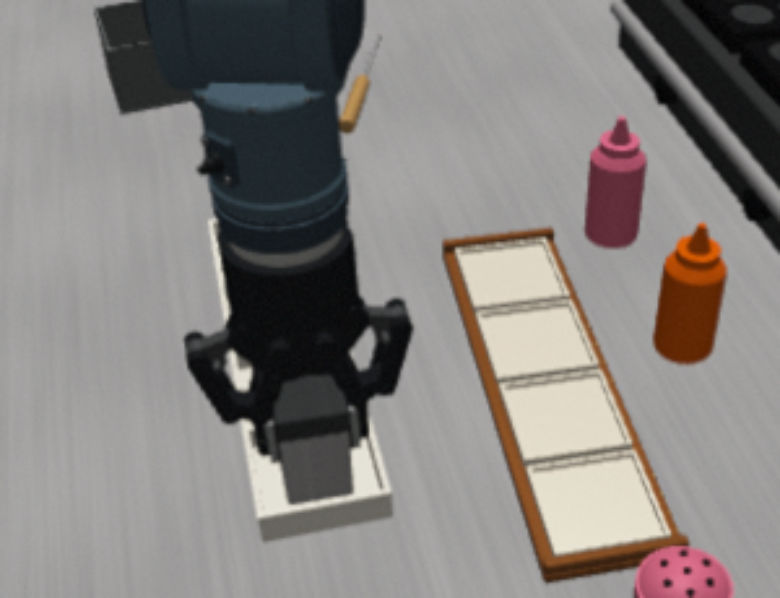

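The tin stands upright in the right-end bay at crop pixel (318,450), resting on the floor at about 7 N. The rack is empty. I'll release it and back off.

Call:
move_arm(
  plan="0.8 0 0 0 0; 0.8 0 0 0 0; 0.8 0 0 0 0; 0.8 0 0 0 0; 0.8 0 0 0.01 0; 0.8 0 0 0.03 0; 0.8 0 0 0.065 0; 0.8 0 0 0.105 0; 0.8 0 0 0.145 0; 1 0 0 0.17 0",
)

```text
clock: 26.2
tcp_pos: [465.1, -84.0, 203.2]
orientation: [-1.572, 0.008, -0.015]
contact_force: [1.0, 0.1, -0.4]
opening: 0.944
```

Call:
move_arm(
  plan="1 0 -0.03 0 0; 1 0 -0.07 0 0; 1 0 -0.11 0 0; 1 0 -0.15 0 0; 1 0 -0.19 0 0; 1 0 -0.2 0 0; 1 0 -0.2 0 0; 1 0 -0.2 0 0; 1 0 -0.2 0 0; 1 0 -0.2 0 0",
)

```text
clock: 27.2
tcp_pos: [464.1, -282.3, 199.5]
orientation: [-1.57, 0.01, -0.01]
contact_force: [0.2, 0.1, 0.1]
opening: 1.002
```

Run:
```python
from h import *
s=bot.read_state();print(s["clock"],s["tcp_pos"],s["contact_force"])
im,d=bot.get_image("top");P=cloud(cam("top"),d).reshape(-1,3)
cv2.imwrite("pics/final.png",cv2.resize(im[190:320,180:400,::-1],None,fx=3.6,fy=3.6))
c=np.array([465.2,39.2]);a=-0.0145;yx=np.array([-np.sin(a),np.cos(a)]);xx=np.array([np.cos(a),np.sin(a)])
for n,b,z0,z1 in(("shaker",123,75,102),("crock",41,60,75),("bottle",-41,65,95),("tin",-123,70,86)):
    p=c+b*yx;Q=P[(np.hypot(*(P[:,:2]-p).T)<42)&(P[:,2]>z0)&(P[:,2]<z1)]
    m=np.array(cv2.minAreaRect(Q[:,:2].astype(np.float32))[0])-c
    print(n,len(Q),"caddy x,y",(m@xx).round(1),(m@yx).round(1),"bay",b,"zmax",np.percentile(Q[:,2],[50,98]).round(1))
```

```text
27.2 [ 464.11171677 -282.25806505  199.51294815] [0.21283081 0.09119546 0.07642984]
shaker 616 caddy x,y 0.3 120.8 bay 123 zmax [93.1 99.2]
crock 581 caddy x,y 0.9 39.3 bay 41 zmax [70.2 73. ]
bottle 252 caddy x,y -0.9 -41.7 bay -41 zmax [83.5 94.9]
tin 577 caddy x,y -0.8 -124.1 bay -123 zmax [82.3 84.9]
```

View pics/final.png

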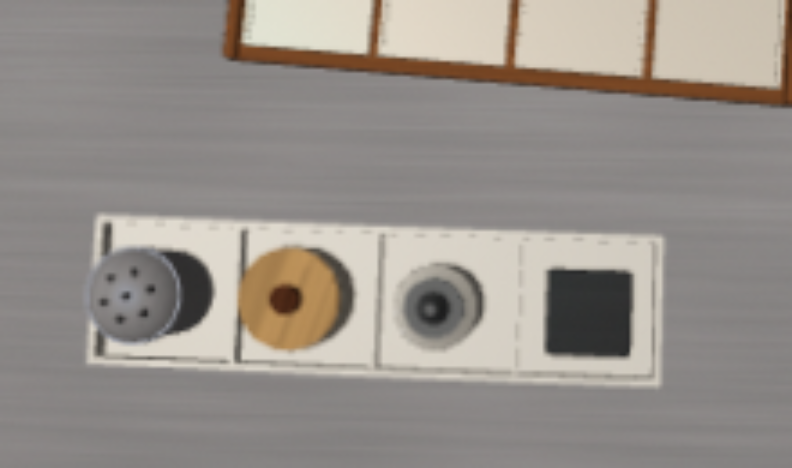

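The final top view shows, left to right, shaker (135,295), crock (290,298), bottle (435,305) and tin (590,312), each upright in its own bay. All are within about 3 mm of the bay centres, and the arm is clear.

```bash
python3 -c "
from workcell import bot
print(bot.close_job())"
```

```text
the job is handed in; nothing more can be done
None
```

All four containers are now in the caddy in reverse order: from the left, shaker, crock, bottle, tin. The row on the rack was tin, bottle, crock, shaker. I handed the job in just after 27 s on the robot's clock; it reports no verdict.

- **Placing:** the last top-camera check put every container within about 3 mm of its bay centre. They looked upright, and their heights fit standing on the bay floors.
- **Forces:** each container was set down at about 5–11 N on the wrist sensor. After I backed the gripper off, the contact force read near zero.
- **Look-alikes:** the pink and orange ones were left alone.
- **Disagreements:** the top and wrist cameras differed by 1–3 mm on positions, within tolerance. The tin's grip opening suggests the pads caught its slightly wider lid, but it held and was set down upright.

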